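# Lay sample boxes down and file them in the drawer

## Task

Stand each brown sample box in front of the low grey check board, with its white label facing away from the board, and tip it over the board's front edge by pushing high, until all the boxes lie together flat on the board, labels up. Then pull the shallow drawer open, lay every box flat on the drawer's floor, labels still up, and push the drawer fully shut. Leave the tub, the tape ring and the pen pot where they are.

Things in the scene. Friction and masses are not known exactly. Their poses are not given: they have to be found in the camera images.
- carton1_mid (a point): Rigid dark brown box, one of 2 or 3 alike (None at the start: absent), 42 mm (own x) by 56 mm (own y) by 96 mm (own z), about 0.2 kg. It starts upright on the bench, own z up. The white paper label is on the 56 x 96 mm face on its own -x side and folds 12 mm over onto the top at that side; label up means own x points down. This point is the centre of the box, 48 mm above its foot.
- carton2_mid (a point): Rigid dark brown box, one of 2 or 3 alike (None at the start: absent), 42 mm (own x) by 56 mm (own y) by 96 mm (own z), about 0.2 kg. It starts upright on the bench, own z up. The white paper label is on the 56 x 96 mm face on its own -x side and folds 12 mm over onto the top at that side; label up means own x points down. This point is the centre of the box, 48 mm above its foot.
- carton3_mid (a point): Rigid dark brown box, one of 2 or 3 alike (None at the start: absent), 42 mm (own x) by 56 mm (own y) by 96 mm (own z), about 0.2 kg. It starts upright on the bench, own z up. The white paper label is on the 56 x 96 mm face on its own -x side and folds 12 mm over onto the top at that side; label up means own x points down. This point is the centre of the box, 48 mm above its foot.
- board_top (a point): Fixed flat grey slab on the bench, 150 mm (own x) by 290 mm (own y) and 12 mm thick; this point is the centre of its top face, 12 mm above the bench. Its own x points roughly away from the robot, so the front edge, the low stop, is the 290 mm long edge 75 mm from this point on its own -x side. There is room for three boxes side by side along own y.
- cabinet_drawer0 (a joint): Drawer travel in m: 0 fully shut, 0.18 end stop; slides along own -x (towards the robot), about 1 N of friction, stays where left. Open tray, inside 215 mm (x) by 298 mm (y), starting 56 mm behind the handle's axis, centred on it in y; floor 22 mm above the bench, walls 48 mm over the floor. The cabinet roofs the part not pulled out, 58 mm over the drawer floor, too low for a standing box.
- cabinet_drawer0_handle (a point): Middle of the drawer's steel bar handle, moving with the drawer: level round bar 11 mm thick, 120 mm long (own y), 54 mm above the bench, axis 35 mm before the drawer's front, on two legs 51 mm either side of the middle. Own x points into the cabinet. The 15 mm thick front rises to 80 mm above the bench, the grey cabinet (260 mm deep, 340 mm wide) to 92 mm.
- tub: Loose clear plastic bowl, 110 mm across and 60 mm high, origin at the centre of its underside. Bystander.
- tape: Loose grey ring lying flat, 90 mm across and 22 mm high, origin at the centre of its underside. Bystander.
- penpot: Loose dark steel pot with pens, 68 mm across and 130 mm high with the pens, origin at the centre of its underside. Bystander.
There are look-alikes about, which are no part of the job. Leave any purple or yellow look-alike of the part that bears carton2_mid alone.

How it is judged:
On the way, in this order (a step that is already met when the one before it is completed fails the run):
1. a box is tipped, low down, over the front edge of the board (((angle between carton1_mid's own z axis and vertical between 0.3 and 1.3 rad and x of carton1_mid in the frame of board_top between -0.14 and 0.075 m and y of carton1_mid in the frame of board_top between -0.16 and 0.16 m and height (world z) of carton1_mid below 0.085 m) or (angle between carton2_mid's own z axis and vertical between 0.3 and 1.3 rad and x of carton2_mid in the frame of board_top between -0.14 and 0.075 m and y of carton2_mid in the frame of board_top between -0.16 and 0.16 m and height (world z) of carton2_mid below 0.085 m) or (angle between carton3_mid's own z axis and vertical between 0.3 and 1.3 rad and x of carton3_mid in the frame of board_top between -0.14 and 0.075 m and y of carton3_mid in the frame of board_top between -0.16 and 0.16 m and height (world z) of carton3_mid below 0.085 m))), for 0.02 s.
2. all boxes lie flat on the check board together, labels up (angle between each of carton1_mid, carton2_mid, carton3_mid's own x axis and vertical above 2.95 rad and x of carton1_mid in the frame of board_top between -0.075 and 0.075 m and y of carton1_mid in the frame of board_top between -0.145 and 0.145 m and z of carton1_mid in the frame of board_top between 0.014 and 0.028 m and x of carton2_mid in the frame of board_top between -0.075 and 0.075 m and y of carton2_mid in the frame of board_top between -0.145 and 0.145 m and z of carton2_mid in the frame of board_top between 0.014 and 0.028 m and x of carton3_mid in the frame of board_top between -0.075 and 0.075 m and y of carton3_mid in the frame of board_top between -0.145 and 0.145 m and z of carton3_mid in the frame of board_top between 0.014 and 0.028 m), for 0.2 s.
3. all boxes lie flat on the floor of the drawer, labels up, the drawer being open (angle between each of carton1_mid, carton2_mid, carton3_mid's own x axis and vertical above 2.95 rad and x of carton1_mid in the frame of cabinet_drawer0_handle between 0.06 and 0.27 m and y of carton1_mid in the frame of cabinet_drawer0_handle between -0.145 and 0.145 m and z of carton1_mid in the frame of cabinet_drawer0_handle between -0.018 and -0.004 m and x of carton2_mid in the frame of cabinet_drawer0_handle between 0.06 and 0.27 m and y of carton2_mid in the frame of cabinet_drawer0_handle between -0.145 and 0.145 m and z of carton2_mid in the frame of cabinet_drawer0_handle between -0.018 and -0.004 m and x of carton3_mid in the frame of cabinet_drawer0_handle between 0.06 and 0.27 m and y of carton3_mid in the frame of cabinet_drawer0_handle between -0.145 and 0.145 m and z of carton3_mid in the frame of cabinet_drawer0_handle between -0.018 and -0.004 m and value of joint cabinet_drawer0 above 0.05 m), for 0.2 s.
At the end, for the whole second after the job is handed in: The drawer is shut to within 10 mm and every box present lies in it, flat on its floor (within 11 degrees, centre 14 to 28 mm over the floor), label up (angle between each of carton1_mid, carton2_mid, carton3_mid's own x axis and vertical above 2.95 rad and x of carton1_mid in the frame of cabinet_drawer0_handle between 0.06 and 0.27 m and y of carton1_mid in the frame of cabinet_drawer0_handle between -0.145 and 0.145 m and z of carton1_mid in the frame of cabinet_drawer0_handle between -0.018 and -0.004 m and x of carton2_mid in the frame of cabinet_drawer0_handle between 0.06 and 0.27 m and y of carton2_mid in the frame of cabinet_drawer0_handle between -0.145 and 0.145 m and z of carton2_mid in the frame of cabinet_drawer0_handle between -0.018 and -0.004 m and x of carton3_mid in the frame of cabinet_drawer0_handle between 0.06 and 0.27 m and y of carton3_mid in the frame of cabinet_drawer0_handle between -0.145 and 0.145 m and z of carton3_mid in the frame of cabinet_drawer0_handle between -0.018 and -0.004 m and value of joint cabinet_drawer0 below 0.01 m); the robot touches nothing.
It fails at once if the tub is moved more than 30 mm (distance of tub from where it was at the start of the episode above 0.03 m).
It fails at once if the tape ring is moved more than 30 mm (distance of tape from where it was at the start of the episode above 0.03 m).
It fails at once if the pen pot is moved more than 30 mm (distance of penpot from where it was at the start of the episode above 0.03 m).
Of carton1, carton2, carton3 only 2 to 3 are there at a start; the rules pass over those that are not, and their reading is None.
At some moment in a run one of carton1, carton2, carton3 may be knocked a few centimetres aside while the robot is not near it.
Once in a run the grip may slacken for a moment while it holds something.
It also fails if it takes over 210 s, if anything falls off the work surface, if the arm or the gripper's body presses on something with over 40 N, if the wrist force passes 120 N, or if a joint passes its speed limit or range.

## Robot

A 7-joint arm with a two-finger parallel gripper is mounted at the origin on the work surface. World frame = base frame: x ahead of the robot, y to its left, z up, the work surface at z = 0. Lengths are in m, angles in rad, forces in N, time in s.
With the tool pointing down it reaches from about 0.425 to 0.925 m from the base axis. Payload 6.8 kg.
Tool frame: the origin (TCP) lies on the centre line of the jaws, within the pads' length; the fingertips stand bot.finger_overhang ahead of it and the grasp point (between the pads) lies 3 mm ahead of it (bot.finger_overhang is the distance from the TCP to the fingertips, in m); z points along the fingers, y is the direction in which the jaws open and shut (so a half turn about z gives the same grasp; the last joint's range is limited). The gripper opens to 85 mm and grips with 20 to 120 N. Pads are 22 mm wide; open, the fingers measure 114 mm over their backs; the gripper's body (76 mm by 85 mm) begins 54 mm behind the grasp point. The pads swing forward as they close: fully open they stand 13 mm farther back than shut.
Start: joints at [1.137, 0.477, 0.022, 1.555, -0.011, 1.109, -0.083], TCP at [0.216, -0.64, 0.253] pointing down, gripper open.
Joint ranges: [-2.96, 2.96], [-0.34, 2.1], [-1.41, 1.46], [0.24, 2.44], [-1.37, 4.51], [0.17, 1.92], [-2.96, 2.96]. Speed limits (rad/s): [2.39, 2.39, 3.14, 3.14, 3.14, 3.14, 3.14].

## Interface

Orientations are given as a unit quaternion [w, x, y, z].
In Python, from station import bot gives the robot as it stands.
- The arm moves only by the tool drive_tool, never from a script. Its argument "increments" is text: rows parted by semicolons, each of 4 numbers parted by spaces: the shift along the world's x, y, z in m, then the turn about the world's z in rad. In form: tx ty tz spin; .... A call has 1 to 12 rows; each row shifts and turns the commanded pose from where the row before left it; what a row does not reach is not made up. A row lasts 1/12 s, in which the tool goes at most 41.7 mm and 7.16 degrees, less where a joint would pass 70% of its speed; a pose out of reach is approached as far as the arm can. A call is refused whole if a number of a shift passes 0.0417 or a number of a turn 0.125, either way. A call with a gripper value outside its range is refused whole. "grip" is the opening, from 0 (shut) to 1 (fully open), set as the call begins (left out, the last holds). The fingers move at their own pace and stop on an object; "squeeze" is the grip in N (left out, the last holds). Time passes only in rows, so rows that do not move let the fingers close. It gives the time, the measured TCP pose, the force and the opening at its end, in the units of the state.
- bot.get_obs(): the state, without advancing time (a new reading comes with each control period).
- bot.read_camera(name): name is "scene" or "side" or "wrist"; returns the picture (480x640x3 uint8, red, green, blue); there is no depth.
- bot.calibration(name): a dict with "fx", "fy", "cx", "cy" (pixels), "camera_from_world" (4x4, takes a point from world to camera coordinates). Camera axes: x right, y down, z forward; pixel columns grow to the right and rows downward; lengths in m; the calibration is good to about 2 mm. The wrist camera is an equidistant fisheye: a pixel r from the principal point sees the ray r / f radians off the axis. A picture is of the moment at which its call begins: read the wrist's pose just before it. calibration takes no time and is no camera call; for the wrist camera it gives the pose at the moment of the call.
- bot.hand_in(): hands the job in, once; it reports no verdict.
The state is a dict: "t": time; "q": joint angles; "joint_vel": joint speeds; "joint_torque": joint torques, N m; "eef_pos": TCP position; "tool_rot": TCP orientation; "contact_force": force on the tool from outside, world axes, zero at the start; "torque": the same for the moment, N m; "gripper_width": opening from 0.0 (shut) to 1.0 (fully open).
Only numpy, scipy, OpenCV 4.12 (cv2) and the standard library are available. Lean on these libraries where they do the work, as an engineer would, in place of code of your own. Each camera call takes 0.05 s, during which the arm holds its last target.

## Working session

There is one attempt and no reset: what is moved stays moved. The work goes in short steps, Python scripts to look and compute and a tool call to move; the robot and the scene stay as the last step left them, time stands still between calls to the robot, and variables do not carry over. Pictures are saved under pics/ and viewed, and the job is handed in when it is done.

Besides the shell and the picture viewer there is one more tool, called after "Request:" as a command line: name --argument value ..., lists and objects as JSON in quotes. drive_tool: Moves the arm, as the interface text tells. Its arguments: {"type":"object","properties":{"increments":{"type":"string"},"grip":{"type":"number"},"squeeze":{"type":"number"}},"required":["increments"]}

```bash
ls; mkdir -p pics; python3 - <<'E'
from station import bot
import cv2
print(bot.get_obs(), bot.finger_overhang)
for n in ["scene","side","wrist"]:
    c=bot.calibration(n); print(n,c)
    cv2.imwrite(f"pics/{n}0.png",bot.read_camera(n)[:,:,::-1])
E
```

```text
pics
{'t': 0.0, 'q': array([ 1.13688058,  0.47777674,  0.02235876,  1.55646381, -0.01152424,
        1.10930946, -0.08310514]), 'joint_vel': array([ 2.59411605e-04,  4.74538924e-05,  6.73920370e-04, -2.64378922e-03,
        1.34379576e-03, -4.77629359e-04,  3.09592576e-04]), 'joint_torque': array([-8.51569657e-04, -5.96450114e+01,  1.60730269e+00, -2.81194085e+01,
        1.25252159e-02,  9.22719715e-03, -3.54799454e-05]), 'eef_pos': array([ 0.21585864, -0.63896223,  0.2523365 ]), 'tool_rot': array([-8.90478826e-04,  9.86760343e-01,  1.62182576e-01, -2.08517386e-04]), 'contact_force': array([-0.10043122,  0.73210331,  0.10313332]), 'torque': array([ 0.00144563, -0.05681872,  0.02567338]), 'gripper_width': 0.9971857519029429} 0.022
scene {'fx': 523.2848223194625, 'fy': 523.2848223194625, 'cx': 326.00574503783895, 'cy': 238.2046302074952, 'camera_from_world': array([[-0.7949204 ,  0.6066795 ,  0.00644599,  0.49362216],
       [ 0.51572253,  0.68126129, -0.51953184, -0.25792229],
       [-0.31958072, -0.40966211, -0.85442678,  1.40171419],
       [ 0.        ,  0.        ,  0.        ,  1.        ]])}
side {'fx': 530.1070745571736, 'fy': 530.1070745571736, 'cx': 321.3732321911726, 'cy': 239.50813804547926, 'camera_from_world': array([[-0.99396298, -0.10958532,  0.00535201,  0.59435721],
       [-0.05893516,  0.49213743, -0.86852023,  0.12478807],
       [ 0.09254315, -0.86359238, -0.49562482,  1.01890204],
       [ 0.        ,  0.        ,  0.        ,  1.        ]])}
wrist {'fx': 371.64829954431775, 'fy': 371.64829954431775, 'cx': 316.66229319652797, 'cy': 238.11659722777236, 'camera_from_world': array([[ 0.32068285, -0.94718107, -0.00324476, -0.67479259],
       [-0.89697924, -0.30478319,  0.32021156, -0.04147398],
       [-0.30428728, -0.09977587, -0.9473405 ,  0.38089232],
       [ 0.        ,  0.        ,  0.        ,  1.        ]])}
```

View pics/scene0.png

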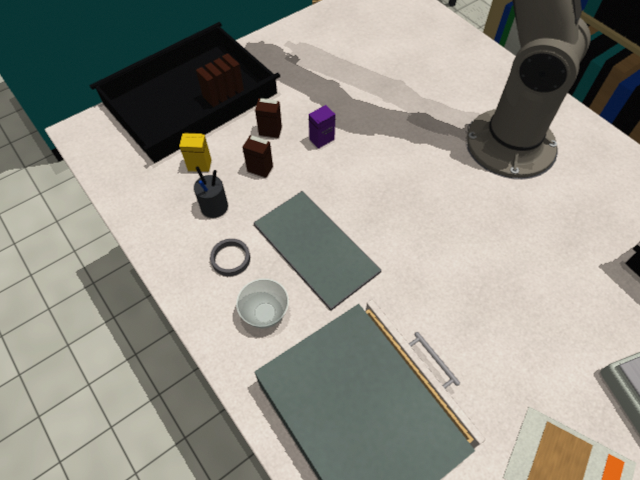

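View pics/side0.png

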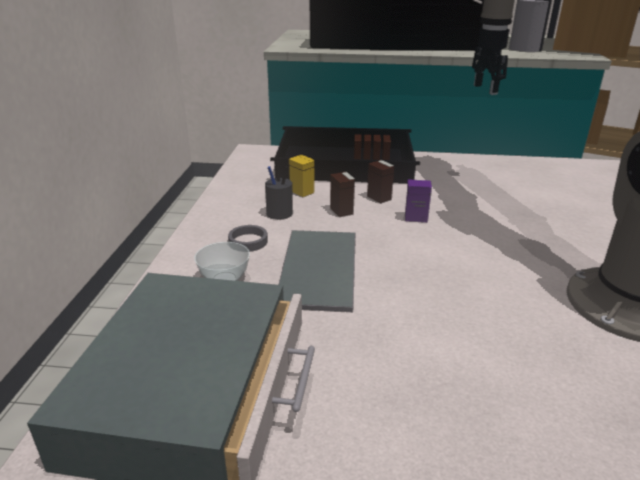

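View pics/wrist0.png

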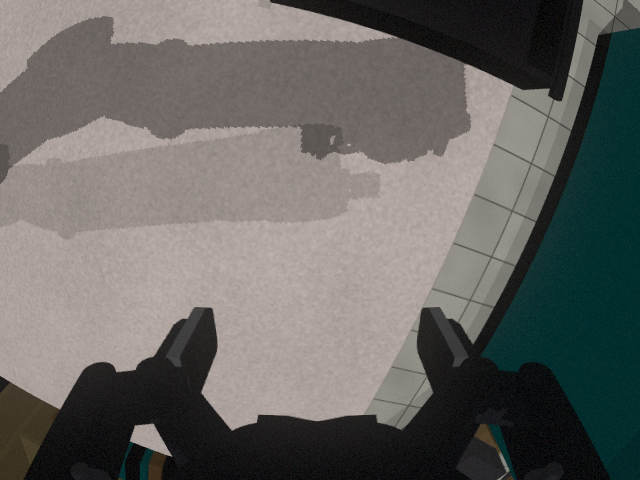

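The scene shows two dark brown boxes (scene px ~(268,118) and ~(258,155)). There is also a yellow and a purple look-alike, the board at ~(317,248), the tape at ~(230,257), the tub at ~(262,306) and the pen pot at ~(211,195). The cabinet is bottom left, with its handle running from (415,338) to (456,381). I'll enlarge the boxes next.

```bash
cat > h.py <<'E'
import numpy as np, cv2
from station import bot
def ray(c,px):
    M=c["camera_from_world"];R=M[:3,:3];t=M[:3,3]
    d=np.array([(px[0]-c["cx"])/c["fx"],(px[1]-c["cy"])/c["fy"],1.])
    return -R.T@t, R.T@d
def onz(c,px,z):
    o,d=ray(c,px); s=(z-o[2])/d[2]; return o+s*d
def proj(c,P):
    M=c["camera_from_world"];p=M[:3,:3]@np.asarray(P)+M[:3,3]
    return np.array([c["fx"]*p[0]/p[2]+c["cx"],c["fy"]*p[1]/p[2]+c["cy"]])
def crop(img,x0,y0,x1,y1,s,name):
    cv2.imwrite(name,cv2.resize(img[y0:y1,x0:x1,::-1],None,fx=s,fy=s,interpolation=cv2.INTER_CUBIC))
E
python3 - <<'E'
from h import *
a=cv2.imread("pics/scene0.png")[:,:,::-1]; b=cv2.imread("pics/side0.png")[:,:,::-1]
crop(a,200,80,350,190,5,"pics/sc_c.png"); crop(b,250,140,450,240,4,"pics/si_c.png")
c=bot.calibration("scene")
for n,p,z in [("b1",(302,192),.012),("b2",(254,224),.012),("b3",(331,306),.012),("b4",(380,269),.012),("h1",(416,337),.054),("h2",(456,382),.054),("tub",(264,314),0),("tape",(230,257),.01),("pot",(212,206),0.02),("caba",(361,308),.092),("cabb",(257,374),.092),("cabc",(474,445),.092)]:
    print(n,onz(c,p,z).round(3))
E
```

```text
b1 [ 0.547 -0.195  0.012]
b2 [ 0.694 -0.187  0.012]
b3 [0.677 0.091 0.012]
b4 [0.533 0.087 0.012]
h1 [0.594 0.264 0.054]
h2 [0.594 0.378 0.054]
tub [0.802 0.014 0.   ]
tape [ 0.787 -0.146  0.01 ]
pot [ 0.748 -0.287  0.02 ]
caba [0.655 0.159 0.092]
cabb [0.894 0.144 0.092]
cabc [0.662 0.479 0.092]
```

View pics/sc_c.png

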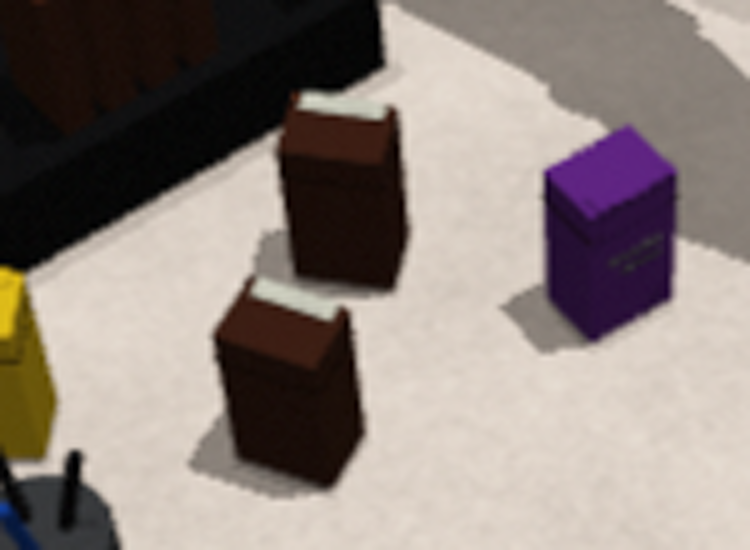

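View pics/si_c.png

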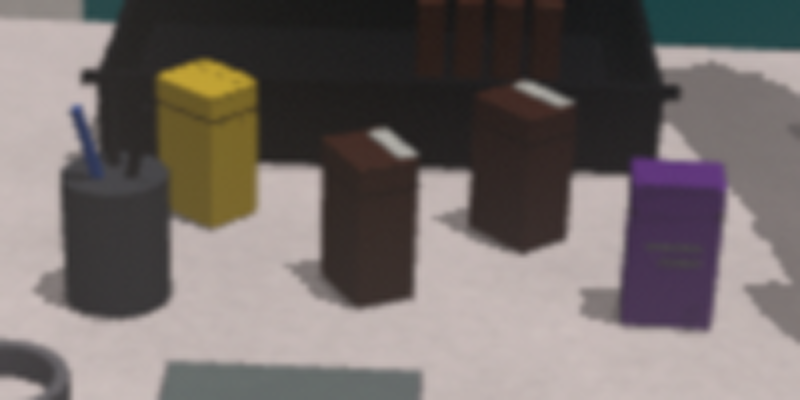

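```bash
python3 - <<'E'
from h import *
c=bot.calibration("scene"); s=bot.calibration("side")
def f(c,pts,off,sc):
    P=np.array([onz(c,(p[0]/sc+off[0],p[1]/sc+off[1]),.096) for p in pts])
    ex=(P[2]+P[3]-P[0]-P[1]); ey=P[1]-P[0]
    print(P[:,:2].round(3).tolist(),"cen",P.mean(0)[:2].round(4),"own-x yaw",np.arctan2(ex[1],ex[0]).round(3),"edge",np.arctan2(ey[1],ey[0]).round(3),np.linalg.norm(ex)/2,np.linalg.norm(ey))
f(c,[(298,93),(392,105),(388,163),(280,150)],(200,80),5)
f(c,[(250,278),(345,308),(318,368),(217,328)],(200,80),5)
f(s,[(522,80),(576,103),(530,121),(475,95)],(250,140),4)
f(s,[(380,127),(418,155),(362,168),(322,137)],(250,140),4)
E
```

```text
[[0.494, -0.449], [0.46, -0.413], [0.485, -0.381], [0.523, -0.421]] cen [ 0.4906 -0.4159] own-x yaw 0.838 edge 2.322 0.040693658831591 0.04941590913908252
[[0.583, -0.358], [0.556, -0.314], [0.588, -0.29], [0.613, -0.34]] cen [ 0.585  -0.3254] own-x yaw 0.586 edge 2.108 0.03705408892775657 0.05121318751719435
[[0.49, -0.455], [0.455, -0.418], [0.484, -0.384], [0.521, -0.424]] cen [ 0.4877 -0.4204] own-x yaw 0.831 edge 2.337 0.04413245339702229 0.050972891030169984
[[0.578, -0.362], [0.552, -0.321], [0.585, -0.297], [0.613, -0.342]] cen [ 0.5821 -0.3303] own-x yaw 0.585 edge 2.133 0.04037949785912493 0.04929880439554375
```

```bash
python3 - <<'E'
from h import *
c=bot.calibration("scene"); s=bot.calibration("side")
for p,z in [((356,232),.012),((287,232),.012),((282,303),.012),((354,306),.012)]: print("side board",onz(s,p,z).round(3))
for p in [(278,94),(206,132),(320,147)]: print(onz(c,p,0).round(3))
bc=np.array([.612,-.051]);y=.054
R=np.array([[np.cos(y),-np.sin(y)],[np.sin(y),np.cos(y)]])
for u in(-.102,-.039):
  for v in(.06,-.06): print(u,v,(bc+R@[u,v]).round(4))
E
```

```text
side board [ 0.539 -0.203  0.012]
side board [ 0.699 -0.184  0.012]
side board [0.663 0.09  0.012]
side board [0.528 0.083 0.012]
[ 0.394 -0.522  0.   ]
[ 0.631 -0.52   0.   ]
[ 0.418 -0.293  0.   ]
-0.102 0.06 [0.5069 0.0034]
-0.102 -0.06 [ 0.5134 -0.1164]
-0.039 0.06 [0.5698 0.0068]
-0.039 -0.06 [ 0.5763 -0.113 ]
```

Request:
drive_tool --increments "0.03 0.028 0 0.035;0.036 0.031 0 0.035;0.036 0.031 0 0.035;0.036 0.031 0 0.035;0.036 0.031 0 0.035;0.036 0.031 0 0.035;0.036 0.031 0 0.035;0.036 0.031 0 0;0.036 0.031 0 0;0.032 0.025 0 0;0.018 0.01 0 0;0 0 0 0" --grip 1

```text
t: 1.15
eef_pos: [0.5539, -0.3528, 0.2529]
tool_rot: [-0.001, 0.958, 0.286, 0.002]
contact_force: [1.2, 1.3, -0.7]
gripper_width: 1.0
```

Request:
drive_tool --increments "0 0 0 0;0 0 0 0"

```text
t: 1.32
eef_pos: [0.5476, -0.36, 0.2529]
tool_rot: [0.0, 0.96, 0.281, -0.001]
contact_force: [-0.5, 0.1, 0.4]
gripper_width: 0.999
```

```bash
python3 - <<'E'
from h import *
o=bot.get_obs();print(o["eef_pos"],bot.calibration("wrist")["camera_from_world"].round(4).tolist())
cv2.imwrite("pics/w1.png",bot.read_camera("wrist")[:,:,::-1])
E
```

```text
[ 0.54755291 -0.36000039  0.2528699 ] [[0.5398, -0.8418, -0.0018, -0.5994], [-0.7969, -0.5117, 0.3211, 0.2111], [-0.2713, -0.1719, -0.947, 0.4658], [0.0, 0.0, 0.0, 1.0]]
```

View pics/w1.png

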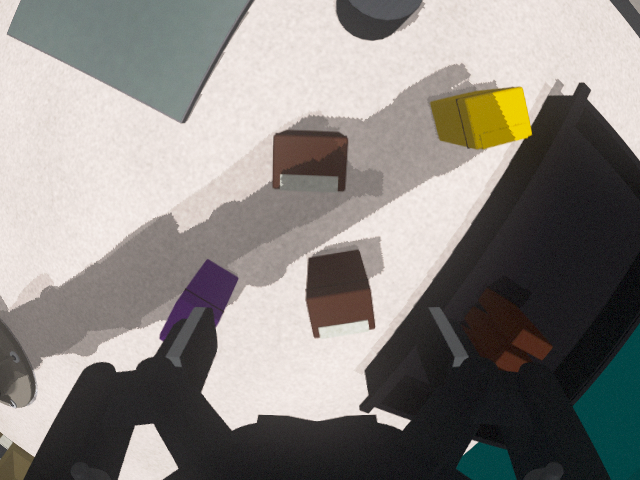

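```bash
cat >> h.py <<'E'
def wray(c,px):
    M=c["camera_from_world"];R=M[:3,:3];t=M[:3,3]
    v=np.array([(px[0]-c["cx"])/c["fx"],(px[1]-c["cy"])/c["fy"]]);r=np.linalg.norm(v)
    d=np.array([*(v/r*np.sin(r)),np.cos(r)]); return -R.T@t,R.T@d
def wonz(c,px,z):
    o,d=wray(c,px); return o+(z-o[2])/d[2]*d
def top(P):
    # order: label edge a,b, opposite b,a
    P=np.array(P); ex=P[2]+P[3]-P[0]-P[1]; ey=P[1]+P[2]-P[0]-P[3]
    print("cen",P.mean(0)[:2].round(4),"x yaw",np.arctan2(ex[1],ex[0]).round(3),"y yaw mod pi",np.mod(np.arctan2(ey[1],ey[0]),np.pi).round(3),"size",(np.linalg.norm(ex)/2).round(4),(np.linalg.norm(ey)/2).round(4))
E
python3 - <<'E'
from h import *
c=bot.calibration("wrist")
print("B");top([wonz(c,p,.096) for p in [(274,189),(346,190),(347,137),(274,137)]])
print("A");top([wonz(c,p,.096) for p in [(315,337),(375,327),(370,289),(306,297)]])
im=cv2.imread("pics/w1.png")[:,:,::-1]
crop(im,250,110,400,350,3,"pics/w1c.png")
E
```

```text
B
cen [ 0.5855 -0.3314] x yaw 0.556 y yaw mod pi 2.13 size 0.0399 0.0543
A
cen [ 0.4928 -0.4219] x yaw 0.75 y yaw mod pi 2.3 size 0.0398 0.0538
```

View pics/w1c.png

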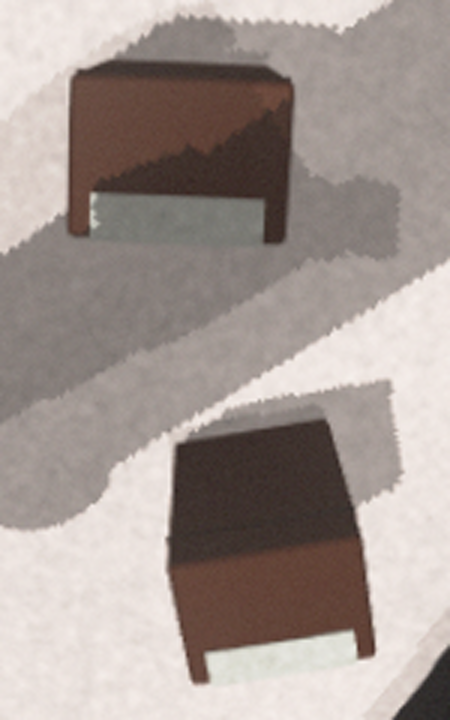

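Request:
drive_tool --increments "0.019 0.015 0 -0.013;0.019 0.015 0 0;0 0 -0.025 0;0 0 -0.025 0;0 0 -0.025 0;0 0 -0.025 0;0 0 -0.025 0;0 0 -0.025 0;0 0 -0.02 0;0 0 -0.011 0;0 0 0 0;0 0 0 0"

```text
t: 2.37
eef_pos: [0.586, -0.3301, 0.0725]
tool_rot: [0.0, 0.962, 0.275, -0.0]
contact_force: [0.4, 0.0, 0.3]
gripper_width: 0.999
```

Request:
drive_tool --increments "0 0 0 0;0 0 0 0;0 0 0 0;0 0 0 0;0 0 0 0;0 0 0 0" --grip 0 --squeeze 50

```text
t: 2.87
eef_pos: [0.5875, -0.3293, 0.0742]
tool_rot: [0.001, 0.961, 0.275, 0.001]
contact_force: [-1.3, 0.5, 6.3]
gripper_width: 0.651
```

Request:
drive_tool --increments "0 0 0.02 0;0 0 0.02 0;-0.008 0.02 0 -0.05;-0.009 0.025 0 -0.05;-0.009 0.025 0 -0.05;-0.009 0.025 0 -0.05;-0.009 0.025 0 -0.05;-0.009 0.025 0 -0.05;-0.009 0.025 0 -0.05;-0.009 0.025 0 -0.05;-0.008 0.025 0 -0.05;0 0.025 0 -0.05"

```text
t: 3.87
eef_pos: [0.5059, -0.0831, 0.1127]
tool_rot: [0.0, 1.0, 0.027, -0.0]
contact_force: [-0.2, 0.1, -1.9]
gripper_width: 0.65
```

Request:
drive_tool --increments "0 0.025 0 0;0 0.025 0 0;0 0.02 0 0;0 0.012 0 0;0 0.006 0 0;0 0 0 0;0 0 0 0"

```text
t: 4.45
eef_pos: [0.5078, 0.0034, 0.1126]
tool_rot: [0.0, 1.0, 0.029, 0.0]
contact_force: [-0.7, -0.2, -1.3]
gripper_width: 0.651
```

```bash
python3 - <<'E'
from h import *
o=bot.get_obs();print(o["eef_pos"],o["tool_rot"])
cv2.imwrite("pics/s2.png",bot.read_camera("scene")[:,:,::-1])
cv2.imwrite("pics/d2.png",bot.read_camera("side")[:,:,::-1])
E
```

```text
[0.50775449 0.00342939 0.11255049] [2.28734151e-04 9.99583206e-01 2.88672035e-02 2.17812347e-04]
```

View pics/d2.png

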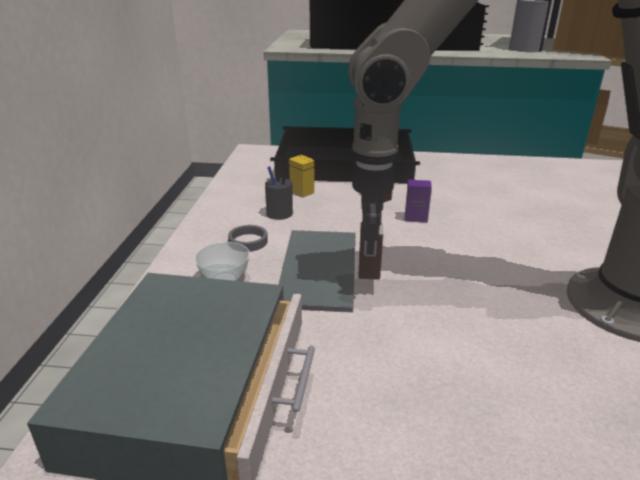

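View pics/s2.png

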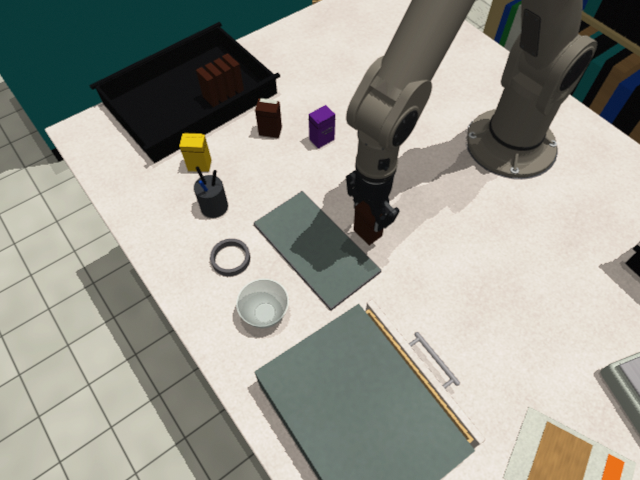

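The box is held upright just before the board's front edge (side px ~(371,255)), so I'll set it down.

Request:
drive_tool --increments "0 0 -0.01 0;0 0 -0.01 0;0 0 -0.01 0;0 0 -0.005 0;0 0 -0.004 0;0 0 0 0;0 0 0 0"

```text
t: 5.13
eef_pos: [0.5068, 0.0045, 0.0734]
tool_rot: [-0.0, 1.0, 0.029, -0.001]
contact_force: [-4.8, 1.5, 10.8]
gripper_width: 0.653
```

Request:
drive_tool --increments "0 0 0 0;0 0 0 0;0 0 0 0;0 0 0 0;0 0 0 0;0 0 0.02 0;0 0 0.025 0;0 0 0.025 0;0 0 0.025 0;-0.02 0 0.015 0;-0.025 0 0 0;-0.025 0 0 0" --grip 1

```text
t: 6.13
eef_pos: [0.4379, 0.004, 0.1843]
tool_rot: [-0.0, 1.0, 0.029, 0.001]
contact_force: [-1.6, 0.1, -0.2]
gripper_width: 1.001
```

Request:
drive_tool --increments "0 0 -0.02 0;0 0 -0.02 0;0 0 -0.02 0;0 0 -0.02 0;0 0 0 0;0 0 0 0;0 0 0 0" --grip 0

```text
t: 6.72
eef_pos: [0.4381, 0.004, 0.104]
tool_rot: [-0.0, 1.0, 0.029, 0.0]
contact_force: [-0.6, -0.2, 0.5]
gripper_width: 0.012
```

```bash
python3 - <<'E'
from h import *
o=bot.get_obs();print(o["eef_pos"],o["tool_rot"])
cv2.imwrite("pics/d3.png",bot.read_camera("side")[:,:,::-1])
cv2.imwrite("pics/w3.png",bot.read_camera("wrist")[:,:,::-1])
E
```

```text
[0.43814454 0.00402268 0.10400406] [-1.97057133e-05  9.99584550e-01  2.88202450e-02  3.48494144e-04]
```

View pics/d3.png

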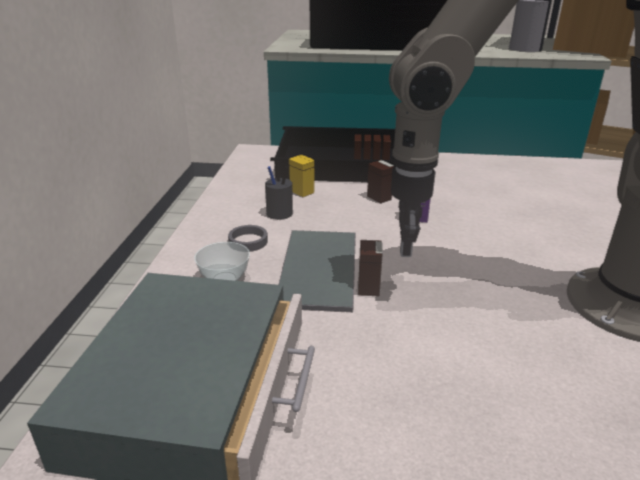

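View pics/w3.png

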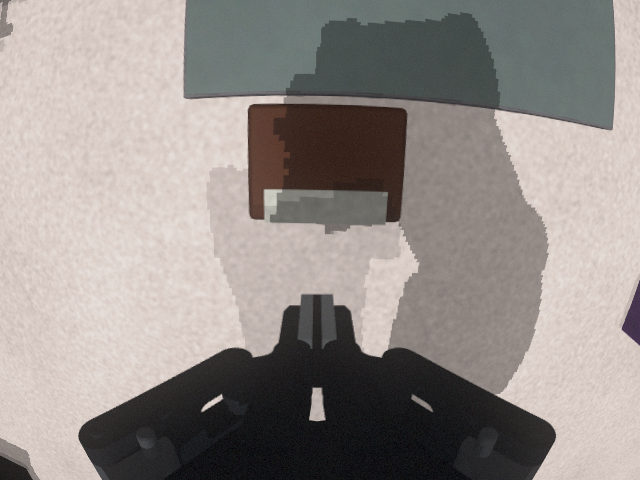

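Box stands before the edge, label towards the robot. Next is the high push.

Request:
drive_tool --increments "0.01 0 -0.006 0;0.015 0 -0.006 0;0.006 0 0 0;0.006 0 0 0;0.006 0 0 0;0.006 0 0 0;0.006 0 0 0;0.006 0 0 0;0.006 0 0 0;0.006 0 0 0;0.006 0 0 0;0.006 0 0 0"

```text
t: 7.82
eef_pos: [0.5233, 0.004, 0.0913]
tool_rot: [0.0, 1.0, 0.029, 0.0]
contact_force: [0.6, -0.2, 0.1]
gripper_width: 0.004
```

Request:
drive_tool --increments "0.006 0 0 0;0.006 0 0 0;0.006 0 0 0;0.006 0 0 0"

```text
t: 8.15
eef_pos: [0.5472, 0.004, 0.0913]
tool_rot: [0.0, 1.0, 0.029, -0.0]
contact_force: [-0.4, -0.3, -0.1]
gripper_width: -0.001
```

```bash
python3 - <<'E'
from h import *
cv2.imwrite("pics/d4.png",bot.read_camera("side")[:,:,::-1])
cv2.imwrite("pics/s4.png",bot.read_camera("scene")[:,:,::-1])
E
```

```text
(no output)
```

View pics/d4.png

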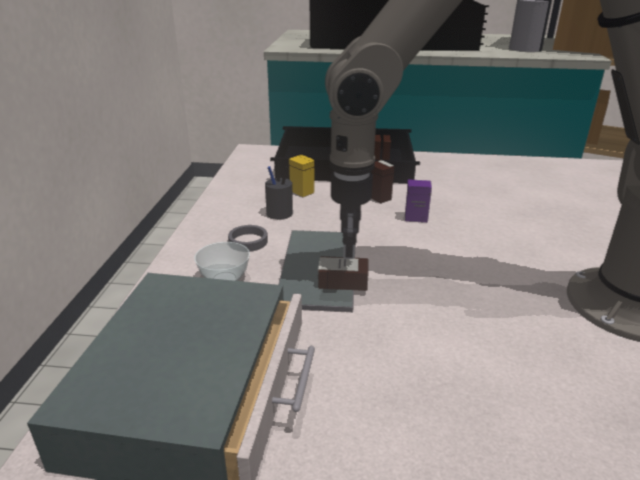

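The first box lies flat on the board, label up (side px ~(344,268)). Now for the second box.

Request:
drive_tool --increments "0 0 0.03 0;0 0 0.035 0;0 0 0.035 0;-0.004 -0.025 0 0.06;-0.004 -0.025 0 0.06;-0.004 -0.025 0 0.06;-0.004 -0.025 0 0.06;-0.004 -0.025 0 0.06;-0.004 -0.025 0 0.06;-0.004 -0.025 0 0.06;-0.004 -0.025 0 0.06;-0.004 -0.025 0 0.06" --grip 1

```text
t: 9.25
eef_pos: [0.5099, -0.2221, 0.1913]
tool_rot: [-0.0, 0.955, 0.296, -0.0]
contact_force: [0.6, 0.3, 0.2]
gripper_width: 0.998
```

Request:
drive_tool --increments "-0.004 -0.025 0 0.06;-0.004 -0.025 0 0.06;-0.004 -0.025 0 0.03;-0.004 -0.025 0 0;-0.004 -0.025 0 0;-0.004 -0.025 0 0;0 -0.025 0 0;0 0 0 0;0 0 0 0"

```text
t: 10.0
eef_pos: [0.4856, -0.3975, 0.1909]
tool_rot: [-0.0, 0.931, 0.364, -0.0]
contact_force: [0.1, 0.2, -0.2]
gripper_width: 0.996
```

```bash
python3 - <<'E'
from h import *
o=bot.get_obs();print(o["eef_pos"],o["tool_rot"]);print(bot.calibration("wrist")["camera_from_world"].tolist())
cv2.imwrite("pics/w5.png",bot.read_camera("wrist")[:,:,::-1])
cv2.imwrite("pics/s5.png",bot.read_camera("scene")[:,:,::-1])
E
```

```text
[ 0.48560639 -0.39746664  0.19094352] [-9.56815819e-05  9.31483364e-01  3.63783738e-01 -3.53732436e-04]
[[0.6782181940454443, -0.7348585678985142, -0.001722339072641825, -0.6223685481618388], [-0.6958205391167087, -0.6429393186217085, 0.32009812544528665, 0.06127674693596166], [-0.23633420956152218, -0.21589793365476698, -0.9473828284460999, 0.34947061323950823], [0.0, 0.0, 0.0, 1.0]]
```

View pics/w5.png

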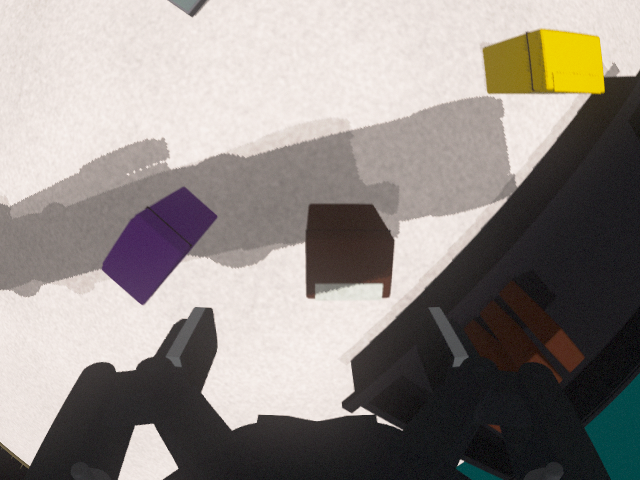

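View pics/s5.png

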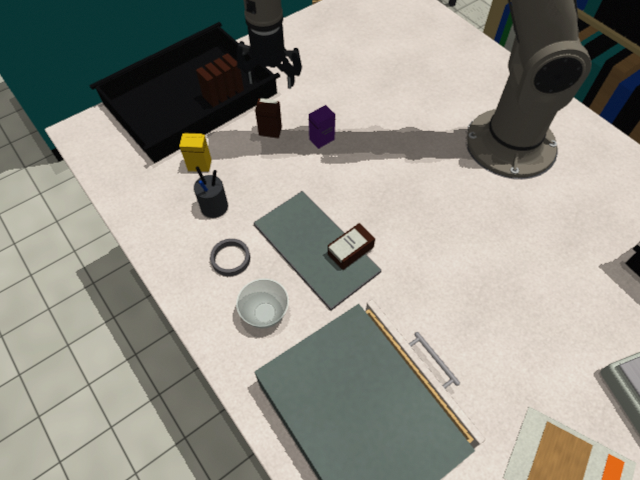

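```bash
python3 - <<'E'
from h import *
im=cv2.imread("pics/w5.png")[:,:,::-1]
b=cv2.convertScaleAbs(im[190:310,280:420],alpha=2.5); b=cv2.resize(b,None,fx=5,fy=5,interpolation=cv2.INTER_CUBIC); cv2.imwrite("pics/w5c.png",b[:,:,::-1])
c=bot.calibration("wrist")
top([wonz(c,p,.096) for p in [(306,297),(391,298),(394,239),(306,239)]])
a,b=wonz(c,(306,297),.096),wonz(c,(391,298),.096);print(a,b)
E
```

```text
cen [ 0.4939 -0.418 ] x yaw 0.759 y yaw mod pi 2.309 size 0.0404 0.0551
[ 0.46069239 -0.41104052  0.096     ] [ 0.49786451 -0.45284205  0.096     ]
```

View pics/w5c.png

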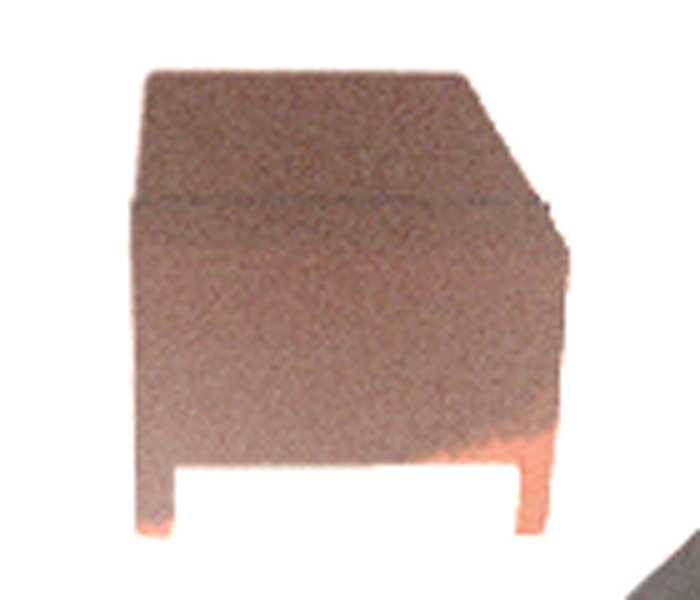

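Request:
drive_tool --increments "0.0075 -0.0215 0 0;0 0 -0.025 0;0 0 -0.025 0;0 0 -0.025 0;0 0 -0.025 0;0 0 -0.015 0;0 0 -0.004 0;0 0 0 0;0 0 0 0"

```text
t: 10.85
eef_pos: [0.495, -0.417, 0.0732]
tool_rot: [0.0, 0.931, 0.366, 0.0]
contact_force: [0.8, -0.6, 0.4]
gripper_width: 1.001
```

Request:
drive_tool --increments "0 0 0 0;0 0 0 0;0 0 0 0;0 0 0 0;0 0 0 0;0 0 0 0" --grip 0

```text
t: 11.35
eef_pos: [0.4949, -0.4179, 0.0738]
tool_rot: [0.001, 0.931, 0.365, 0.001]
contact_force: [-0.3, 1.4, 6.6]
gripper_width: 0.646
```

Request:
drive_tool --increments "0 0 0.02 0;0 0 0.02 0;0.02 0.01 0 0;0.02 0.02 0 0;0.01 0.025 0 -0.07;0 0.025 0 -0.07;0 0.025 0 -0.07;0 0.025 0 -0.07;0 0.025 0 -0.07;0 0.025 0 -0.07;0 0.025 0 -0.07;0 0.025 0 -0.07"

```text
t: 12.35
eef_pos: [0.5438, -0.1863, 0.1124]
tool_rot: [-0.0, 0.996, 0.092, 0.0]
contact_force: [0.6, -0.2, -3.0]
gripper_width: 0.652
```

Request:
drive_tool --increments "-0.01 0.025 0 -0.07;-0.01 0.02 0 -0.063;-0.0115 0.015 0 0;0 0.011 0 0;0 0 0 0;0 0 0 0;0 0 0 0"

```text
t: 12.93
eef_pos: [0.5135, -0.1177, 0.1126]
tool_rot: [0.0, 1.0, 0.027, 0.001]
contact_force: [0.4, -0.4, -2.3]
gripper_width: 0.651
```

Request:
drive_tool --increments "0 0 -0.01 0;0 0 -0.01 0;0 0 -0.01 0;0 0 -0.005 0;0 0 -0.004 0;0 0 0 0;0 0 0 0"

```text
t: 13.52
eef_pos: [0.5121, -0.1166, 0.0737]
tool_rot: [-0.0, 1.0, 0.027, -0.001]
contact_force: [-5.1, 1.1, 11.9]
gripper_width: 0.654
```

Request:
drive_tool --increments "0 0 0 0;0 0 0 0;0 0 0 0;0 0 0 0;0 0 0 0;0 0 0.02 0;0 0 0.025 0;0 0 0.025 0;0 0 0.025 0;-0.02 0 0.015 0;-0.025 0 0 0;-0.025 0 0 0" --grip 1

```text
t: 14.52
eef_pos: [0.4428, -0.1165, 0.1843]
tool_rot: [0.0, 1.0, 0.028, 0.001]
contact_force: [-0.7, 0.6, -0.2]
gripper_width: 1.001
```

Request:
drive_tool --increments "0 0 -0.02 0;0 0 -0.02 0;0 0 -0.02 0;0 0 -0.02 0;0 0 -0.012 0;0 0 0 0;0 0 0 0" --grip 0

```text
t: 15.1
eef_pos: [0.4423, -0.1165, 0.091]
tool_rot: [-0.0, 1.0, 0.027, -0.001]
contact_force: [-0.4, 0.3, -0.1]
gripper_width: 0.009
```

```bash
python3 - <<'E'
from h import *
cv2.imwrite("pics/d6.png",bot.read_camera("side")[:,:,::-1])
cv2.imwrite("pics/w6.png",bot.read_camera("wrist")[:,:,::-1])
E
```

```text
(no output)
```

View pics/w6.png

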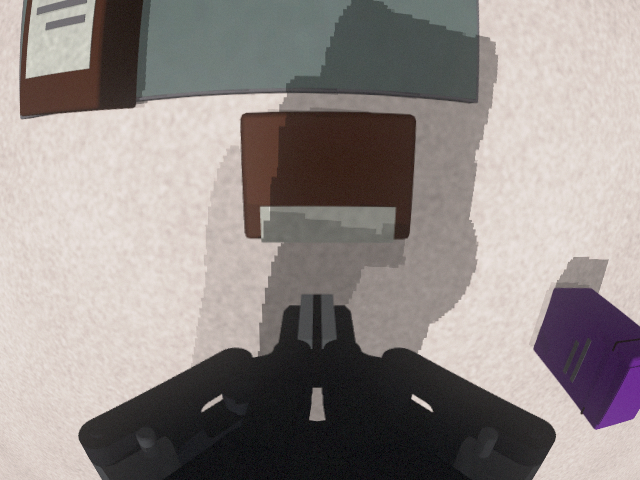

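View pics/d6.png

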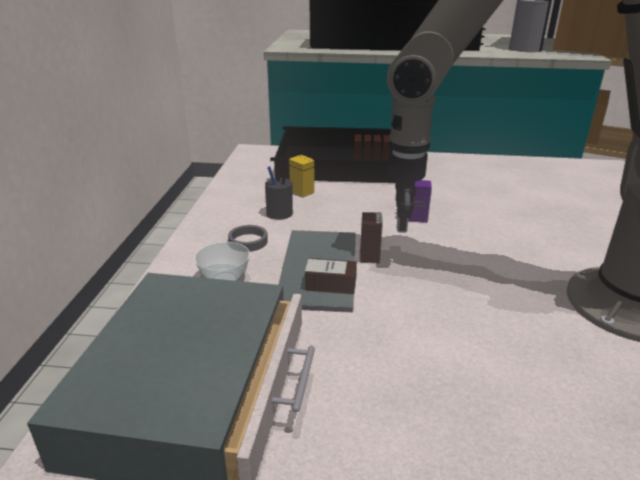

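Request:
drive_tool --increments "0.012 0 0 0;0.015 0 0 0;0.006 0 0 0;0.006 0 0 0;0.006 0 0 0;0.006 0 0 0;0.006 0 0 0;0.006 0 0 0;0.006 0 0 0;0.006 0 0 0;0.006 0 0 0;0.006 0 0 0"

```text
t: 16.2
eef_pos: [0.5302, -0.1165, 0.0912]
tool_rot: [0.0, 1.0, 0.027, -0.0]
contact_force: [0.4, -0.1, 1.2]
gripper_width: 0.002
```

Request:
drive_tool --increments "0.006 0 0 0;0.006 0 0 0;0.006 0 0 0;0.006 0 0 0;0 0 0.03 0;0 0 0.03 0;-0.03 0 0.03 0;-0.03 0 0.03 0;-0.03 0 0 0;-0.02 0 0 0;0 0 0 0;0 0 0 0"

```text
t: 17.2
eef_pos: [0.4444, -0.1166, 0.2107]
tool_rot: [-0.0, 1.0, 0.027, 0.0]
contact_force: [0.5, -0.9, 0.5]
gripper_width: 0.003
```

```bash
python3 - <<'E'
from h import *
cv2.imwrite("pics/d7.png",bot.read_camera("side")[:,:,::-1])
cv2.imwrite("pics/s7.png",bot.read_camera("scene")[:,:,::-1])
E
```

```text
(no output)
```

View pics/d7.png

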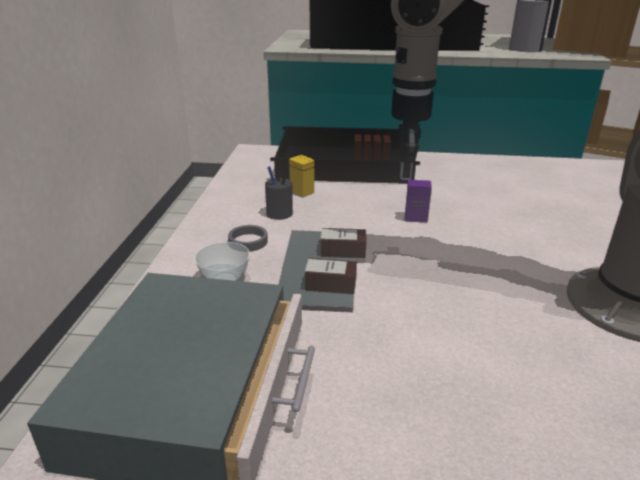

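View pics/s7.png

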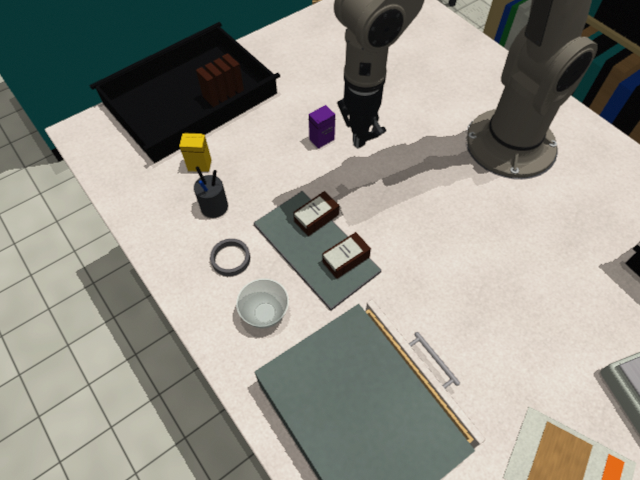

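Both boxes lie on the board, labels up (scene px ~(316,212) and ~(347,254)). I'll measure them and the handle.

```bash
python3 - <<'E'
from h import *
im=cv2.imread("pics/s7.png")[:,:,::-1]
crop(im,280,180,400,280,6,"pics/s7c.png"); crop(im,340,290,490,450,4,"pics/s7h.png")
E
```

View pics/s7c.png

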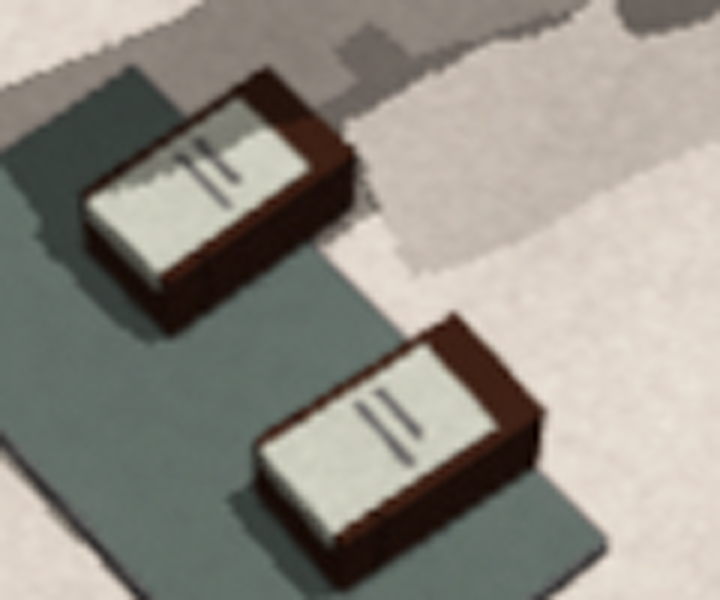

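View pics/s7h.png

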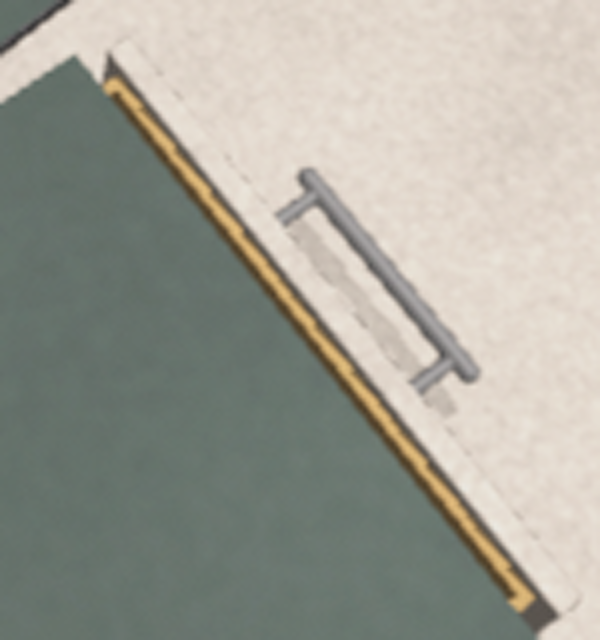

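```bash
python3 - <<'E'
from h import *
c=bot.calibration("scene"); s=bot.calibration("side")
def g(p,z,o,k): return onz(c,(o[0]+p[0]/k,o[1]+p[1]/k),z)
a=g((308,178),.056,(340,290),4);b=g((468,372),.056,(340,290),4);d=b-a
print("handle",((a+b)/2).round(4),"len",np.linalg.norm(d),"yaw",np.arctan2(-d[0],d[1]))
a=g((126,40),.08,(340,290),4);b=g((578,600),.08,(340,290),4);d=b-a
print("front top",((a+b)/2).round(4),np.linalg.norm(d),np.arctan2(-d[0],d[1]))
a=g((75,57),.092,(340,290),4);b=g((545,625),.092,(340,290),4);d=b-a;print("cab",a,b,np.arctan2(-d[0],d[1]))
for n,P in [("box2",[(85,200),(160,285),(355,152),(265,68)]),("box1",[(258,445),(335,540),(545,410),(455,315)])]:
    Q=np.array([g(p,.054,(280,180),6) for p in P]); e=(Q[2]+Q[3]-Q[0]-Q[1])/2
    print(n,Q.mean(0)[:2].round(4),"long yaw",np.arctan2(-e[1],-e[0]).round(3),np.linalg.norm(e),np.linalg.norm(Q[1]-Q[0]))
o=bot.get_obs();print(o["eef_pos"])
for p in [(310,350),(297,407)]: print("side h",onz(s,p,.056).round(4))
E
```

```text
handle [0.5919 0.3209 0.056 ] len 0.11955527384567147 yaw -0.044379826193685384
front top [0.6295 0.3195 0.08  ] 0.3307783067733917 -0.04394110376886172
cab [0.65296283 0.14956698 0.092     ] [0.65992732 0.48282242 0.092     ] -0.020895313082283595
box2 [ 0.5671 -0.1088] long yaw 0.063 0.09552055986603229 0.048845453115548707
box1 [0.5808 0.0219] long yaw -0.022 0.0945274496409809 0.048323376036611014
[ 0.44587149 -0.11639834  0.21047553]
side h [0.587  0.2624 0.056 ]
side h [0.5899 0.3778 0.056 ]
```

Request:
drive_tool --increments "0.007 0.02 0 0.09;0.008 0.025 0 0.09;0.008 0.025 0 0.09;0.008 0.025 0 0.09;0.008 0.025 0 0.09;0.008 0.025 0 0.09;0.008 0.025 0 0.09;0.008 0.025 0 0.09;0.008 0.025 0 0.09;0.008 0.025 0 0.09;0.008 0.025 0 0.09;0.008 0.025 0 0.09" --grip 0.3

```text
t: 18.3
eef_pos: [0.5409, 0.1806, 0.2096]
tool_rot: [-0.0, 0.842, 0.539, -0.0]
contact_force: [1.2, 0.5, -0.7]
gripper_width: 0.305
```

Request:
drive_tool --increments "0.01 0.025 -0.01 0.09;0.01 0.025 -0.01 0.09;0.01 0.025 -0.01 0.09;0.01 0.025 -0.01 0.09;0.01 0.025 -0.01 0.036;0 0.016 0 0;0 0 0 0;0 0 0 0"

```text
t: 18.97
eef_pos: [0.5894, 0.3208, 0.1596]
tool_rot: [-0.0, 0.721, 0.693, -0.0]
contact_force: [-0.0, -0.4, -0.3]
gripper_width: 0.303
```

```bash
python3 - <<'E'
from h import *
o=bot.get_obs();print(o["eef_pos"],o["tool_rot"],2*np.arctan2(o["tool_rot"][2],o["tool_rot"][1])-np.pi/2, o["q"][6],o["gripper_width"])
c=bot.calibration("wrist")
cv2.imwrite("pics/w8.png",bot.read_camera("wrist")[:,:,::-1])
import pickle;pickle.dump(c,open("cw8","wb"))
E
```

```text
[0.58935625 0.32083608 0.15964442] [-4.75393925e-04  7.20811142e-01  6.93131279e-01 -3.19850093e-04] -0.03914774356198314 -0.7892702296483677 0.3029443766131054
```

View pics/w8.png

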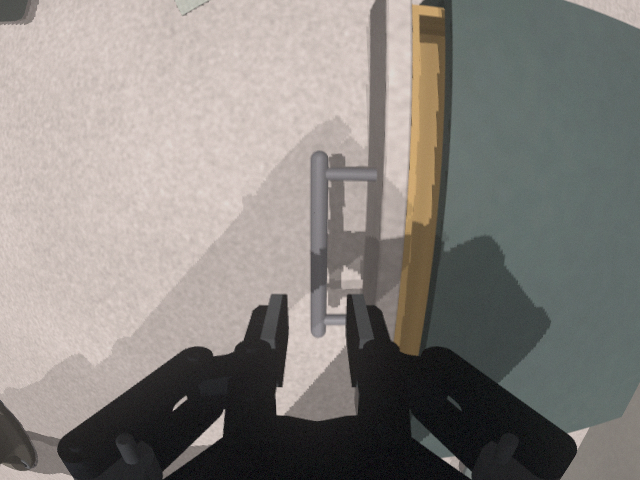

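```bash
python3 - <<'E'
from h import *
import pickle;c=pickle.load(open("cw8","rb"))
a=wonz(c,(319,155),.056);b=wonz(c,(318,334),.056);d=a-b
print(a,b,(a+b)/2,np.arctan2(-d[0],d[1]),np.linalg.norm(d))
E
```

```text
[0.59393745 0.37968717 0.056     ] [0.5887015  0.25537319 0.056     ] [0.59131948 0.31753018 0.056     ] -0.04209393534818777 0.12442419450578558
```

Request:
drive_tool --increments "0.002 -0.001 -0.02 0;0 0 -0.02 0;0 0 -0.02 0;0 0 -0.02 0;0 0 -0.015 0;0 0 -0.007 0;0 0 0 0;0 0 0 0"

```text
t: 19.68
eef_pos: [0.5932, 0.3172, 0.0595]
tool_rot: [0.001, 0.722, 0.692, 0.001]
contact_force: [1.1, -0.3, -0.7]
gripper_width: 0.301
```

Request:
drive_tool --increments "0 0 0 0;0 0 0 0;0 0 0 0;0 0 0 0" --grip 0 --squeeze 40

```text
t: 20.02
eef_pos: [0.5922, 0.318, 0.0589]
tool_rot: [0.0, 0.721, 0.693, 0.0]
contact_force: [-0.6, -2.7, 5.5]
gripper_width: 0.114
```

Request:
drive_tool --increments "-0.008 0 0 0;-0.014 0.001 0 0;-0.014 0.001 0 0;-0.014 0.001 0 0;-0.014 0.001 0 0;-0.014 0.001 0 0;-0.014 0 0 0;-0.014 0.001 0 0;-0.014 0 0 0;-0.014 0.001 0 0;-0.014 0 0 0;-0.006 0 0 0"

```text
t: 21.02
eef_pos: [0.4359, 0.3249, 0.0589]
tool_rot: [0.0, 0.721, 0.693, -0.001]
contact_force: [0.6, -4.1, 6.8]
gripper_width: 0.113
```

Request:
drive_tool --increments "0 0 0 0;0 0 0 0;0 0 0 0;0 0 0 0;0 0 0.02 0;0 0 0.025 0;0 0 0.025 0;0 0 0.025 0;0 0 0.025 0;0 0 0.025 0" --grip 0.35

```text
t: 21.85
eef_pos: [0.438, 0.3254, 0.2043]
tool_rot: [-0.0, 0.721, 0.693, 0.0]
contact_force: [0.1, 0.5, 0.0]
gripper_width: 0.35
```

```bash
python3 - <<'E'
from h import *
o=bot.get_obs();print(o["eef_pos"],o["t"])
im=bot.read_camera("scene");cv2.imwrite("pics/s9.png",im[:,:,::-1])
cv2.imwrite("pics/w9.png",bot.read_camera("wrist")[:,:,::-1])
E
```

```text
[0.43798637 0.32538365 0.20430901] 21.85
```

View pics/s9.png

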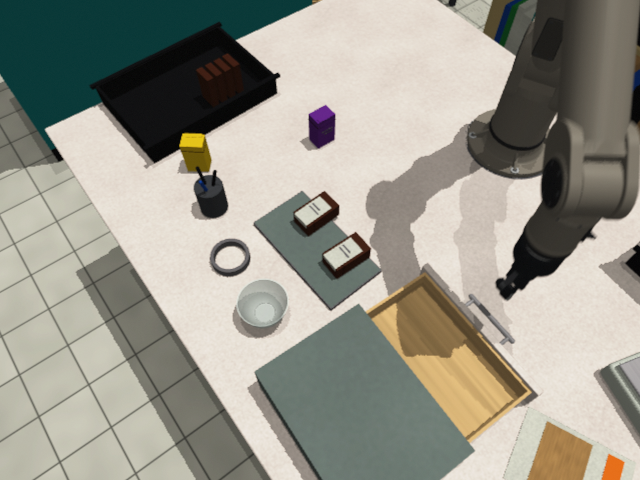

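View pics/w9.png

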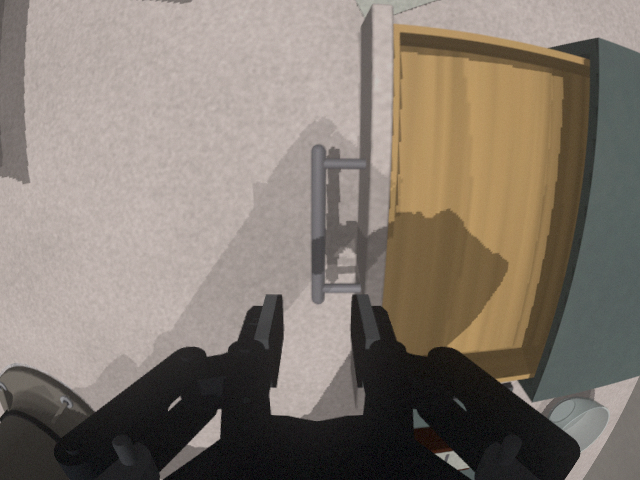

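Request:
drive_tool --increments "0.01 -0.02 0 -0.12;0.012 -0.024 0 -0.12;0.012 -0.024 0 -0.12;0.012 -0.024 0 -0.12;0.012 -0.024 0 -0.12;0.012 -0.024 0 -0.12;0.012 -0.024 0 -0.12;0.012 -0.024 0 -0.12;0.012 -0.024 0 -0.12;0.012 -0.024 0 -0.12;0.012 -0.024 0 -0.12;0.01 -0.024 0 -0.12" --grip 1

```text
t: 22.95
eef_pos: [0.5783, 0.0399, 0.2023]
tool_rot: [0.0, 0.999, 0.042, -0.0]
contact_force: [-0.2, -0.3, 0.3]
gripper_width: 1.003
```

Request:
drive_tool --increments "0.003 -0.02 0 -0.11;0 0 0 0;0 0 0 0"

```text
t: 23.2
eef_pos: [0.5806, 0.0198, 0.2022]
tool_rot: [0.001, 1.0, -0.011, -0.001]
contact_force: [-0.3, 0.5, 0.7]
gripper_width: 1.001
```

```bash
python3 - <<'E'
from h import *
import pickle
o=bot.get_obs();print(o["eef_pos"],2*np.arctan2(o["tool_rot"][2],o["tool_rot"][1])-np.pi/2)
c=bot.calibration("wrist");pickle.dump(c,open("cw10","wb"))
im=bot.read_camera("wrist");cv2.imwrite("pics/w10.png",im[:,:,::-1])
E
```

```text
[0.58063557 0.01983829 0.20222485] -1.5921116138921505
```

View pics/w10.png

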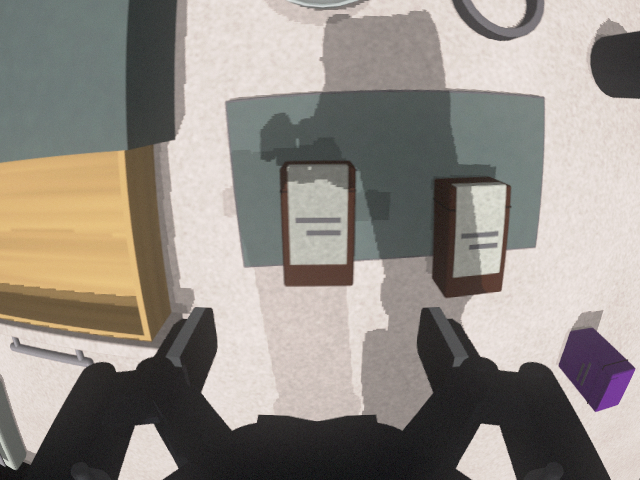

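```bash
python3 - <<'E'
from h import *
import pickle;c=pickle.load(open("cw10","rb"))
print(1);top([wonz(c,p,.054) for p in [(285,284),(353,286),(355,163),(284,163)]])
print(2);top([wonz(c,p,.054) for p in [(447,297),(503,291),(511,184),(449,180)]])
E
```

```text
1
cen [0.5821 0.0171] x yaw -0.022 y yaw mod pi 1.534 size 0.097 0.0529
2
cen [ 0.5681 -0.1135] x yaw 0.079 y yaw mod pi 1.574 size 0.0977 0.0548
```

Request:
drive_tool --increments "0.001 -0.001 -0.025 0;0 0 -0.025 0;0 0 -0.025 0;0 0 -0.025 0;0 0 -0.025 0;0 0 -0.02 0;0 0 -0.01 0;0 0 -0.005 0;0 0 0 0;0 0 0 0"

```text
t: 24.08
eef_pos: [0.5823, 0.021, 0.0439]
tool_rot: [-0.0, 1.0, -0.009, 0.001]
contact_force: [0.8, 0.3, -0.4]
gripper_width: 1.002
```

Request:
drive_tool --increments "0 0 0 0;0 0 0 0;0 0 0 0;0 0 0 0;0 0 0 0;0 0 0 0" --grip 0 --squeeze 50

```text
t: 24.58
eef_pos: [0.5826, 0.0204, 0.0446]
tool_rot: [-0.0, 1.0, -0.01, 0.001]
contact_force: [-1.4, -1.0, 5.4]
gripper_width: 0.649
```

Request:
drive_tool --increments "0 0 0.025 0;0 0 0.025 0;0 0 0.025 0;0 0.01 0.025 -0.02;-0.002 0.025 0 0;-0.002 0.025 0 0;-0.002 0.025 0 0;-0.002 0.025 0 0;-0.002 0.025 0 0;-0.002 0.025 0 0;-0.002 0.025 0 0;-0.002 0.025 0 0"

```text
t: 25.58
eef_pos: [0.5654, 0.2316, 0.1436]
tool_rot: [-0.0, 1.0, -0.02, 0.0]
contact_force: [0.1, -0.0, -0.9]
gripper_width: 0.648
```

Request:
drive_tool --increments "-0.0015 0.025 0 0;0 0.025 0 0;0 0.025 0 0;0 0.025 0 0;0 0.025 0 0;0 0.02 0 0;0 0.01 0 0;0 0 0 0;0 0 0 0"

```text
t: 26.33
eef_pos: [0.5642, 0.3847, 0.1431]
tool_rot: [0.001, 1.0, -0.019, -0.0]
contact_force: [-0.5, -0.8, -1.6]
gripper_width: 0.648
```

```bash
python3 - <<'E'
from h import *
o=bot.get_obs();print(o["eef_pos"],2*np.arctan2(o["tool_rot"][2],o["tool_rot"][1])-np.pi/2)
cv2.imwrite("pics/d11.png",bot.read_camera("side")[:,:,::-1])
cv2.imwrite("pics/s11.png",bot.read_camera("scene")[:,:,::-1])
E
```

```text
[0.5641525  0.38470851 0.1430868 ] -1.6097820478193685
```

View pics/d11.png

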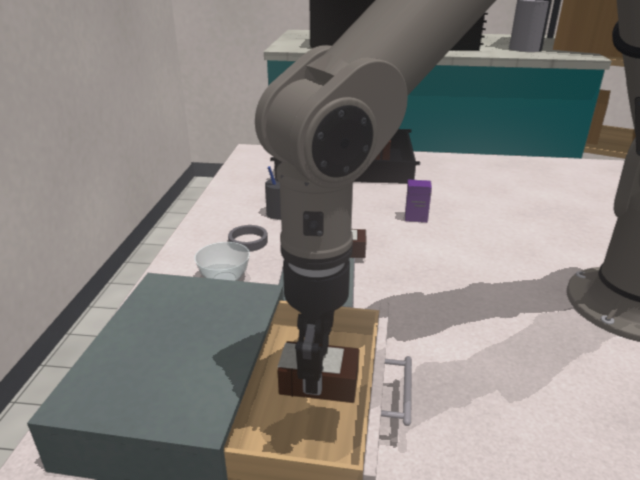

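View pics/s11.png

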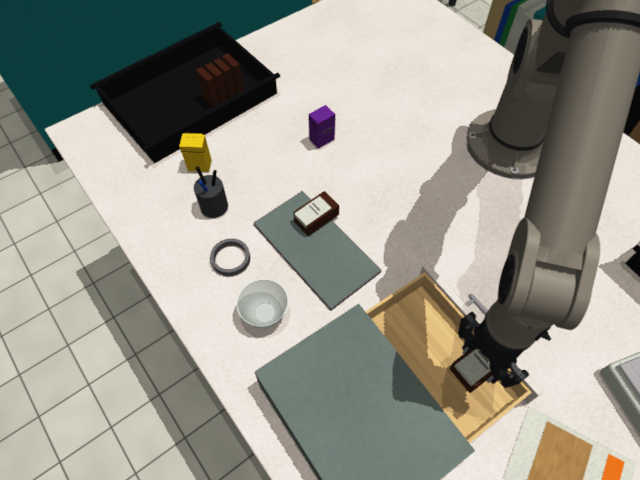

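The box is level above the drawer, label up, so I'll lower it.

Request:
drive_tool --increments "0 0 -0.02 0;0 0 -0.02 0;0 0 -0.02 0;0 0 -0.015 0;0 0 -0.007 0;0 0 -0.004 0;0 0 -0.003 0;0 0 0 0;0 0 0 0"

```text
t: 27.18
eef_pos: [0.565, 0.3858, 0.0553]
tool_rot: [-0.001, 1.0, -0.02, 0.001]
contact_force: [-0.3, -0.5, -1.3]
gripper_width: 0.646
```

Request:
drive_tool --increments "0 0 -0.001 0;0 0 0 0"

```text
t: 27.35
eef_pos: [0.5651, 0.386, 0.0546]
tool_rot: [-0.001, 1.0, -0.02, 0.001]
contact_force: [-1.1, -1.0, 4.9]
gripper_width: 0.649
```

Request:
drive_tool --increments "0 0 0 0;0 0 0 0;0 0 0 0;0 0 0 0;0 0 0 0;0 0 0.02 0;0 0 0.025 0;0 0 0.025 0;0 0 0.025 0;0 0 0.025 0;0 0 0.025 0;0 0 0 0" --grip 0.92

```text
t: 28.35
eef_pos: [0.5667, 0.3872, 0.2042]
tool_rot: [-0.003, 1.0, -0.02, 0.004]
contact_force: [0.2, 1.0, 0.0]
gripper_width: 0.92
```

```bash
python3 - <<'E'
from h import *
o=bot.get_obs();print(o["eef_pos"],2*np.arctan2(o["tool_rot"][2],o["tool_rot"][1])-np.pi/2)
cv2.imwrite("pics/w12.png",bot.read_camera("wrist")[:,:,::-1])
cv2.imwrite("pics/s12.png",bot.read_camera("scene")[:,:,::-1])
E
```

```text
[0.56667883 0.38718883 0.20421798] -1.6102683598099488
```

View pics/w12.png

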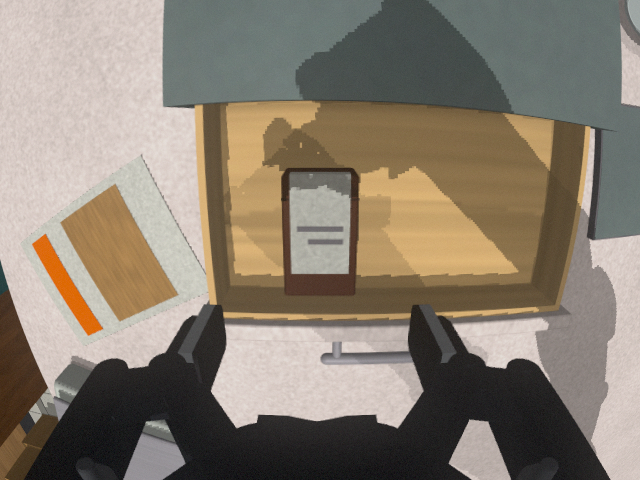

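View pics/s12.png

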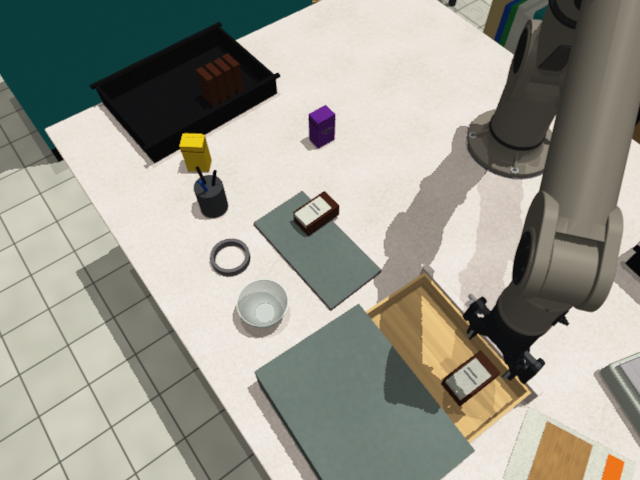

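The first box lies flat in the drawer (wrist px ~(320,232)), label up. Next I'll get the second.

Request:
drive_tool --increments "0 -0.02 0 0.02;0 -0.028 0 0.02;0 -0.028 0 0.02;0 -0.028 0 0.02;0 -0.028 0 0.02;0 -0.028 0 0;0 -0.028 0 0;0 -0.028 0 0;0 -0.028 0 0;0 -0.028 0 0;0 -0.028 0 0;0 -0.028 0 0" --grip 1

```text
t: 29.45
eef_pos: [0.5631, 0.056, 0.1967]
tool_rot: [0.0, 1.0, 0.03, -0.001]
contact_force: [0.7, -0.3, 0.2]
gripper_width: 1.0
```

Request:
drive_tool --increments "0 -0.028 0 0;0 -0.028 0 0;0 -0.028 0 0;0 -0.028 0 0;0 -0.028 0 0;0 -0.02 0 0;0 -0.01 0 0;0 0 0 0;0 0 0 0"

```text
t: 30.2
eef_pos: [0.5638, -0.1117, 0.1974]
tool_rot: [-0.0, 1.0, 0.03, -0.001]
contact_force: [0.2, 0.2, 0.8]
gripper_width: 0.999
```

```bash
python3 - <<'E'
from h import *
import pickle
o=bot.get_obs();print(o["eef_pos"],2*np.arctan2(o["tool_rot"][2],o["tool_rot"][1])-np.pi/2)
c=bot.calibration("wrist");pickle.dump(c,open("cw13","wb"))
im=bot.read_camera("wrist");cv2.imwrite("pics/w13.png",im[:,:,::-1])
E
```

```text
[ 0.56381472 -0.11168113  0.19736127] -1.5101114772376547
```

View pics/w13.png

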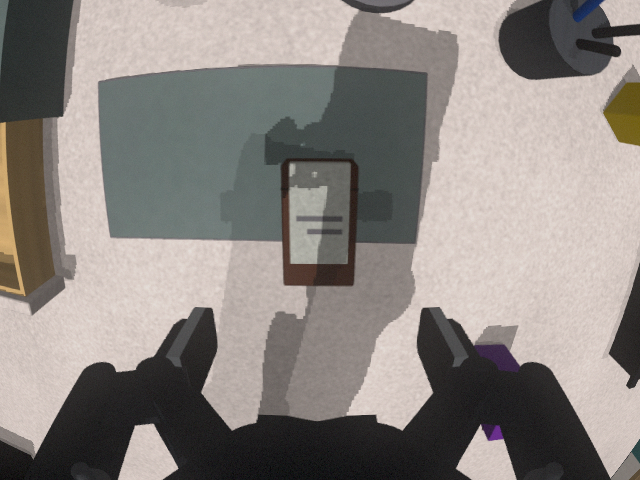

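Request:
drive_tool --increments "0.002 -0.001 -0.025 0;0 0 -0.025 0;0 0 -0.025 0;0 0 -0.025 0;0 0 -0.025 0;0 0 -0.018 0;0 0 -0.008 0;0 0 -0.003 0;0 0 0 0;0 0 0 0"

```text
t: 31.08
eef_pos: [0.5671, -0.1129, 0.0452]
tool_rot: [-0.0, 1.0, 0.031, 0.001]
contact_force: [0.4, -0.1, 0.2]
gripper_width: 0.997
```

Request:
drive_tool --increments "0 0 0 0;0 0 0 0;0 0 0 0;0 0 0 0;0 0 0 0;0 0 0 0" --grip 0 --squeeze 50

```text
t: 31.58
eef_pos: [0.567, -0.1135, 0.0455]
tool_rot: [0.0, 1.0, 0.03, 0.001]
contact_force: [-0.7, 0.8, 5.0]
gripper_width: 0.647
```

Request:
drive_tool --increments "0 0 0.025 0;0 0 0.025 0;0 0 0.025 0;0 0.01 0.025 -0.02;0 0.025 0 -0.02;0 0.025 0 -0.02;0 0.025 0 -0.02;0 0.025 0 -0.02;0 0.025 0 0;0 0.025 0 0;0 0.025 0 0;0 0.025 0 0"

```text
t: 32.58
eef_pos: [0.5657, 0.0976, 0.1444]
tool_rot: [0.0, 1.0, -0.02, -0.0]
contact_force: [0.8, 0.6, -2.1]
gripper_width: 0.647
```

Request:
drive_tool --increments "-0.002 0.025 0 0;-0.002 0.025 0 0;-0.002 0.025 0 0;0 0.025 0 0;0 0.025 0 0;0 0.02 0 0;0 0.01 0 0;0 0 0 0;0 0 0 0"

```text
t: 33.33
eef_pos: [0.56, 0.2507, 0.1441]
tool_rot: [0.0, 1.0, -0.02, -0.0]
contact_force: [0.9, -0.1, -2.7]
gripper_width: 0.645
```

Request:
drive_tool --increments "0 0 -0.02 0;0 0 -0.02 0;0 0 -0.02 0;0 0 -0.015 0;0 0 -0.007 0;0 0 -0.004 0;0 0 -0.003 0;0 0 0 0;0 0 0 0"

```text
t: 34.08
eef_pos: [0.5611, 0.2513, 0.0562]
tool_rot: [-0.0, 1.0, -0.02, 0.001]
contact_force: [0.1, -0.0, -2.1]
gripper_width: 0.651
```

Request:
drive_tool --increments "0 0 -0.001 0;0 0 0 0;0 0 0 0"

```text
t: 34.33
eef_pos: [0.5612, 0.2517, 0.0555]
tool_rot: [-0.0, 1.0, -0.02, 0.001]
contact_force: [-0.7, -1.6, 6.2]
gripper_width: 0.645
```

Request:
drive_tool --increments "0 0 0 0;0 0 0 0;0 0 0 0;0 0 0 0;0 0 0 0;0 0 0.02 0;0 0 0.025 0;0 0 0.025 0;0 0 0.025 0;0 0 0.025 0;0 0 0.025 0;0 0 0 0" --grip 0.92

```text
t: 35.33
eef_pos: [0.5628, 0.2527, 0.2046]
tool_rot: [-0.002, 1.0, -0.02, 0.004]
contact_force: [0.4, -0.3, 0.3]
gripper_width: 0.918
```

```bash
python3 - <<'E'
from h import *
import pickle
o=bot.get_obs();print(o["eef_pos"],2*np.arctan2(o["tool_rot"][2],o["tool_rot"][1])-np.pi/2)
c=bot.calibration("wrist");pickle.dump(c,open("cw14","wb"))
cv2.imwrite("pics/w14.png",bot.read_camera("wrist")[:,:,::-1])
cv2.imwrite("pics/d14.png",bot.read_camera("side")[:,:,::-1])
E
```

```text
[0.56283073 0.25269902 0.20460177] -1.6103402564179354
```

View pics/w14.png

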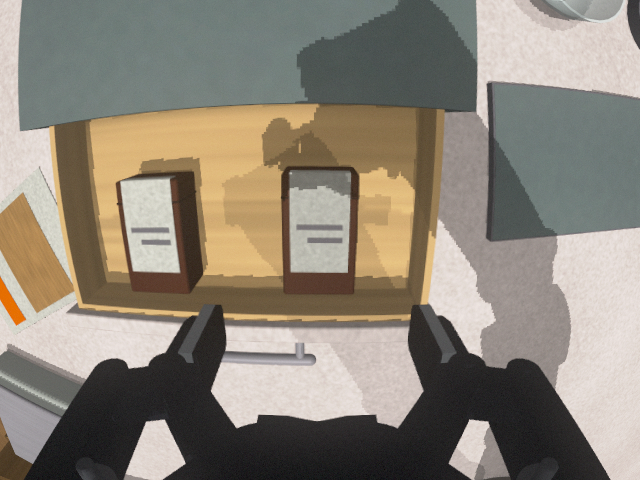

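View pics/d14.png

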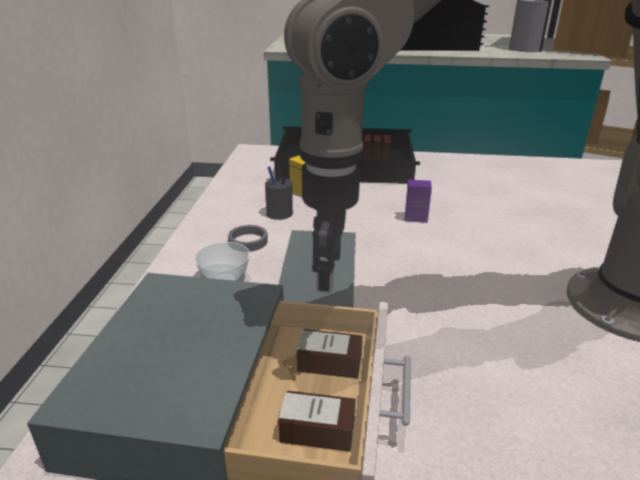

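Request:
drive_tool --increments "-0.02 0.01 0 0;-0.025 0.012 0 0;-0.025 0.012 0 0;-0.025 0.012 0 0;-0.025 0.012 0 0;-0.025 0.012 0 0;-0.01 0.003 0 0;0 0 0 0;0 0 0 0" --grip 0

```text
t: 36.18
eef_pos: [0.4051, 0.3241, 0.1985]
tool_rot: [0.001, 1.0, -0.019, -0.0]
contact_force: [0.1, 0.7, 0.5]
gripper_width: -0.003
```

Request:
drive_tool --increments "0 0 -0.025 0;0 0 -0.025 0;0 0 -0.025 0;0 0 -0.025 0;0 0 -0.025 0;0 0 -0.018 0;0 0 -0.006 0;0 0 0 0;0 0 0 0"

```text
t: 36.93
eef_pos: [0.4063, 0.324, 0.0504]
tool_rot: [0.0, 1.0, -0.02, 0.0]
contact_force: [0.1, -0.6, 0.1]
gripper_width: -0.001
```

Request:
drive_tool --increments "0.006 0 0.003 0;0.008 0 0 0;0.01 0 0 0;0.012 0 0 0;0.014 -0.001 0 0;0.014 0 0 0;0.014 -0.001 0 0;0.014 0 0 0;0.014 -0.001 0 0;0.014 -0.001 0 0;0.014 -0.001 0 0;0.014 -0.001 0 0"

```text
t: 37.93
eef_pos: [0.5549, 0.3188, 0.0536]
tool_rot: [-0.001, 1.0, -0.02, 0.0]
contact_force: [-1.1, 1.3, -0.2]
gripper_width: 0.003
```

Request:
drive_tool --increments "0.008 0 0 0;0.006 0 0 0;0.004 0 0 0;0 0 0 0;0 0 0 0"

```text
t: 38.35
eef_pos: [0.5711, 0.3185, 0.0532]
tool_rot: [0.0, 1.0, -0.02, -0.0]
contact_force: [0.7, 0.4, 0.0]
gripper_width: -0.0
```

```bash
python3 - <<'E'
from h import *
o=bot.get_obs();print(o["eef_pos"])
im=bot.read_camera("scene");cv2.imwrite("pics/s15.png",im[:,:,::-1])
cv2.imwrite("pics/w15.png",bot.read_camera("wrist")[:,:,::-1])
E
```

```text
[0.57113233 0.31845684 0.05316686]
```

View pics/s15.png

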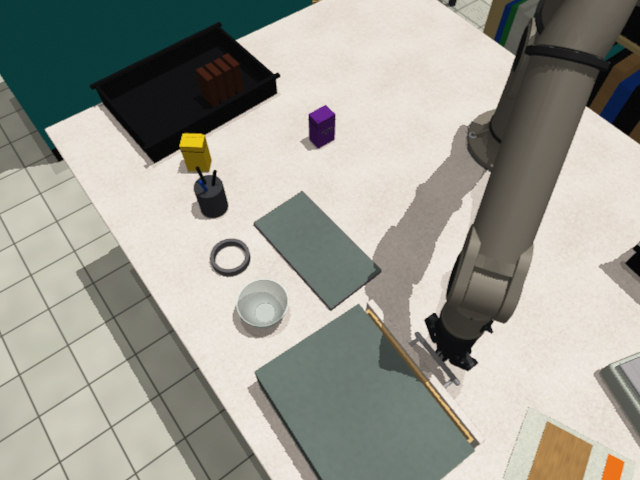

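View pics/w15.png

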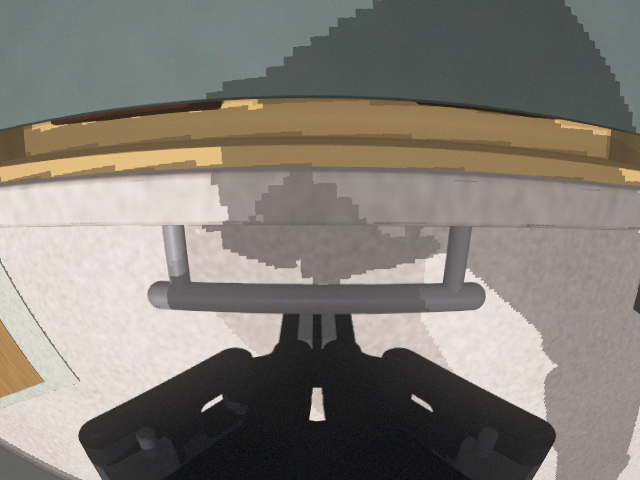

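Request:
drive_tool --increments "0.004 0 0 0;0.004 0 0 0;0.003 0 0 0;0.003 0 0 0;0 0 0 0"

```text
t: 38.87
eef_pos: [0.5862, 0.3183, 0.0533]
tool_rot: [-0.0, 1.0, -0.02, 0.001]
contact_force: [-1.2, 0.5, -0.6]
gripper_width: -0.001
```

Request:
drive_tool --increments "0.003 0 0 0;0.003 0 0 0;0 0 0 0"

```text
t: 39.12
eef_pos: [0.5917, 0.3184, 0.0532]
tool_rot: [0.0, 1.0, -0.02, 0.0]
contact_force: [-0.5, 0.1, -0.1]
gripper_width: 0.001
```

Request:
drive_tool --increments "0.003 0 0 0;0.002 0 0 0;0 0 0 0"

```text
t: 39.37
eef_pos: [0.5922, 0.3185, 0.0529]
tool_rot: [0.001, 1.0, -0.019, -0.004]
contact_force: [-12.9, -2.1, 9.9]
gripper_width: -0.003
```

```bash
python3 - <<'E'
from h import *
o=bot.get_obs();print(o["eef_pos"],o["contact_force"])
cv2.imwrite("pics/w16.png",bot.read_camera("wrist")[:,:,::-1])
E
```

```text
[0.59217976 0.31852651 0.05287249] [-12.88005111  -2.09922539   9.85576544]
```

View pics/w16.png

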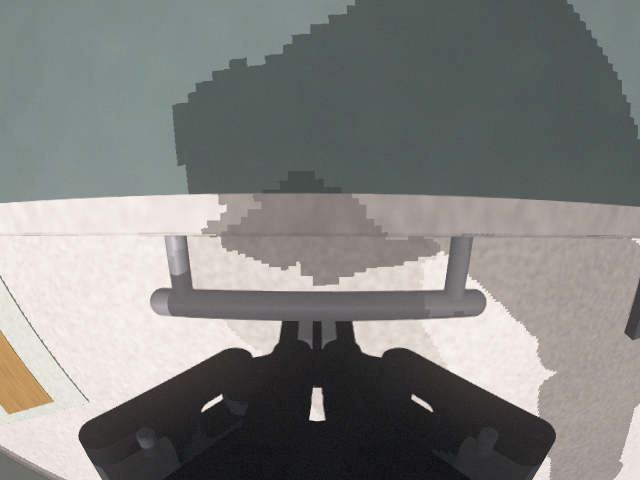

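The push met the stop at 13 N and no gap shows at the drawer front (wrist row ~197). I'll back off and check.

Request:
drive_tool --increments "-0.005 0 0 0;-0.02 0 0 0;-0.025 0 0 0;-0.02 0 0.02 0;0 0 0.03 0;0 0 0.03 0;0 0 0.03 0;-0.02 0 0.03 0;-0.02 -0.02 0.01 0;-0.02 -0.02 0 0;0 0 0 0;0 0 0 0"

```text
t: 40.42
eef_pos: [0.4661, 0.2777, 0.2039]
tool_rot: [-0.0, 1.0, -0.02, 0.001]
contact_force: [0.3, -0.7, -0.2]
gripper_width: 0.002
```

```bash
python3 - <<'E'
from h import *
o=bot.get_obs();print(o["eef_pos"],o["contact_force"],o["t"])
cv2.imwrite("pics/s17.png",bot.read_camera("scene")[:,:,::-1])
cv2.imwrite("pics/d17.png",bot.read_camera("side")[:,:,::-1])
cv2.imwrite("pics/w17.png",bot.read_camera("wrist")[:,:,::-1])
E
```

```text
[0.46609077 0.27767416 0.20393239] [ 0.33786152 -0.70153606 -0.16039258] 40.4167
```

View pics/s17.png

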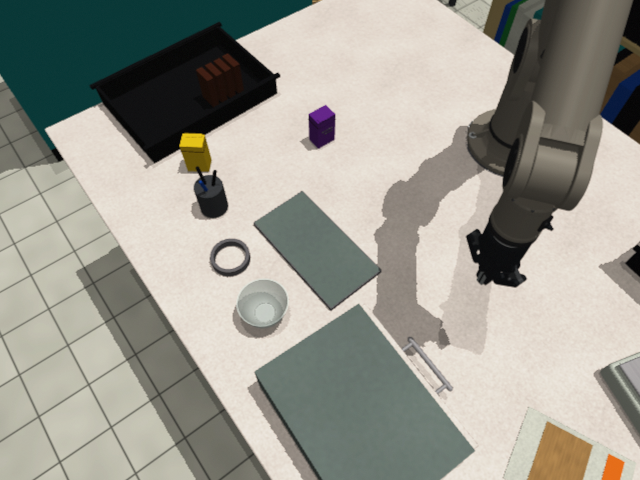

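View pics/d17.png

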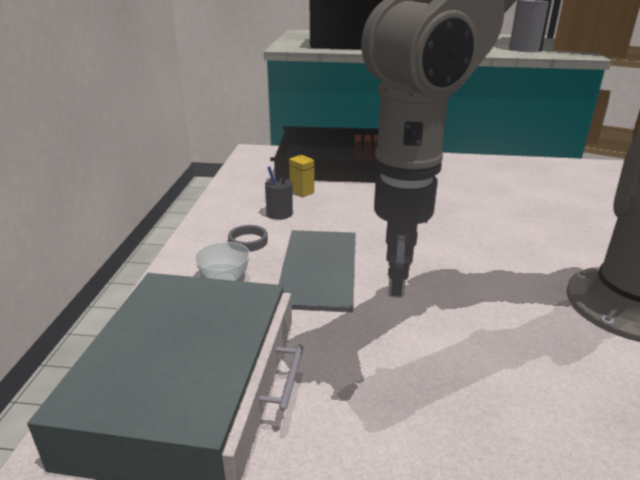

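View pics/w17.png

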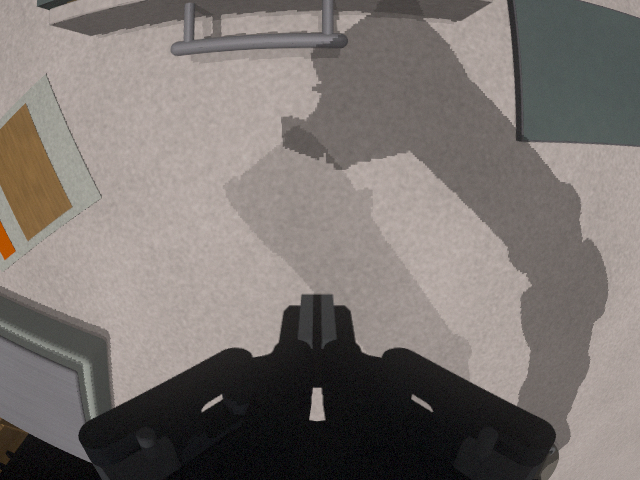

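The drawer shows shut with no wood gap, and the tub, tape ring and pen pot are at their starting pixels.

```bash
python3 -c "
from station import bot
print(bot.hand_in())"
```

```text
the job is handed in; nothing more can be done
None
```

I handed the job in at about 40 s. Both brown boxes lie flat, labels up, in the shut drawer; only two boxes were present. `hand_in` gave no verdict.

- **Tipping:** I stood each box before the board with its label towards the robot and tipped it over the front edge by pushing high. The scene view then showed both lying flat on the board together, labels up. The first box had shifted a few centimetres since it was tipped, but it stayed on the board.
- **Drawer:** I pulled it open about 155 mm by the handle and laid the boxes side by side. The wrist and side views showed both flat on the floor, labels up. I then pushed it shut until the stop pushed back with about 13 N.
- **Last checks:**
  - No gap shows at the drawer front in either the scene or the side view.
  - The arm is clear of everything.
  - The tub, tape ring and pen pot look unmoved by eye; I did not measure them. The yellow and purple look-alikes were also left alone.
- **Not checked:** I could not see the boxes once the drawer was shut. Their final pose rests on the views before closing and the gentle push. No check failed or disagreed.

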